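# Put the mixed-up clock movements back with their cases

## Robot

A 6-joint arm with a two-finger parallel gripper is mounted at the origin on the work surface. World frame = base frame: x ahead of the robot, y to its left, z up, the work surface at z = 0. Lengths are in m, angles in rad, forces in N, time in s.
With the tool pointing down it reaches from about 0.375 to 0.825 m from the base axis. Payload 5.5 kg.
Tool frame: the origin (TCP) lies at the very end of the fingers, on their centre line; the grasp point (between the pads) lies 19 mm behind it; z points along the fingers, y is the line along which they close (so a half turn about z gives the same grasp; the last joint's range is limited). The gripper opens to 85 mm and grips with 20 to 120 N. Pads are 22 mm wide; open, the fingers measure 114 mm over their backs; the gripper's body (76 mm by 85 mm) begins 54 mm behind the grasp point. The pads swing forward as they close: fully open they stand 13 mm farther back than shut.
Start: joints at [-1.332, 0.314, -0.047, 1.21, 0, 1.571], TCP at [0.142, -0.583, 0.199] pointing down, gripper open.
Joint ranges: [-2.67, 2.67], [-0.69, 1.73], [-1.03, 1.25], [-2.08, 2.16], [-1.42, 1.45], [-3.14, 3.14]. Speed limits (rad/s): [2.39, 2.39, 3.01, 3.14, 3.14, 3.14].

## Interface

Orientations are given as a 3x3 rotation matrix whose columns are the frame's x, y, z axes.
In Python, from workcell import observe, optics, ticket gives the robot as it stands. The module is installed in compiled form; this text tells all that it offers.
- The arm moves only by the shell command python3 -m crank 'ROWS' [OPENING] [FORCE]. ROWS is JSON, a list that holds one entry, the list of rows, each a list of 6 numbers: the shift along the tool's x, y, z as a fraction of full scale, then the turn, a rotation vector about the tool's x, y, z as a fraction of full scale. In form: [[[tx, ty, tz, wx, wy, wz], ...]]. A call has 1 to 12 rows; each row is the pose to reach, as a shift and turn from the pose commanded when the call began, along the tool's axes at that moment; what a row does not reach only later rows make up. Full scale, the value 1, is 50 cm for a shift and 90 degrees for a turn. A row lasts 1/10 s, in which the tool goes at most 50 mm and 8.59 degrees, less where a joint would pass 70% of its speed; a pose out of reach is approached as far as the arm can. A call with a number of a shift or a turn outside -1 to 1 is refused whole. A call with a gripper value outside its range is refused whole. OPENING is the opening, from -1 (shut) to 1 (fully open), set as the call begins (- or left out, the last holds). The fingers move at their own pace and stop on an object; FORCE is the grip in N (left out, the last holds). Time passes only in rows, so rows that repeat a pose let the fingers close. It gives the time, the measured TCP pose, the force, the opening and the grip force at its end, in the units of the state.
- observe(): the state, without advancing time (a new reading comes with each control period).
- optics.snapshot(name): name is "side" or "top"; returns the picture (400x640x3 uint8, red, green, blue); there is no depth.
- optics.camera_info(name): a dict with "K" (3x3 intrinsics, pixels), "dist_coeffs" ([k1, k2, p1, p2, k3] as OpenCV has them; the pictures are not rectified), "view" (4x4, takes a point from world to camera coordinates). Camera axes: x right, y down, z forward; pixel columns grow to the right and rows downward; lengths in m; the calibration is good to about 2 mm. A picture is of the moment at which its call begins. camera_info takes no time and is no camera call.
- ticket.close_job(): hands the job in; it is judged then, once.
The state is a dict: "t": time; "joint_pos": joint angles; "qd": joint speeds; "joint_torque": joint torques, N m; "eef_pos": TCP position; "orientation": TCP orientation; "ft_force": force on the tool from outside, world axes, zero at the start; "wrist_torque": the same for the moment, N m; "gripper_width": opening from 0.0 (shut) to 1.0 (fully open); "grasp_force": force on a finger pad.
Only numpy, scipy, OpenCV 4.12 (cv2) and the standard library are available. Lean on these libraries where they do the work, as an engineer would, in place of code of your own. Each camera call takes 0.05 s, during which the arm holds its last target. There are 200 camera calls.

## Task

The three clock movements on the watchmaker's bench stand in the wrong job trays. Move them so that each stands upright in the middle of the grey bay of the tray that holds the empty case of its own shape (round with round, square with square, oblong with oblong); a bay holds only one movement, so the black rubber mat is free for parking one on the way. Never tip a movement over, and leave the jar, the loupe and the screwdriver where they are.

Things in the scene. Friction and masses are not known exactly. Their poses are not given: they have to be found in the camera images.
- mov_round: Loose small clock movement, brass plates and aluminium body, a round drum of 54 mm diameter, 38 mm tall all over, about 0.2 kg. Straight upright sides, may be gripped anywhere on them. At the start it stands upright in the bay of a wrong tray. Origin: centre of its underside, z up.
- mov_square: Loose small clock movement, brass plates and aluminium body, a square block of 50 x 50 mm, 38 mm tall all over, about 0.2 kg. Straight upright sides, may be gripped anywhere on them. At the start it stands upright in the bay of a wrong tray. Origin: centre of its underside, z up; x and y square to its sides.
- mov_oblong: Loose small clock movement, brass plates and aluminium body, an oblong block of 66 x 36 mm, 38 mm tall all over, about 0.2 kg. Straight upright sides, may be gripped anywhere on them. At the start it stands upright in the bay of a wrong tray. Origin: centre of its underside, z up; x along its 66 mm side, y along its 36 mm side.
- tray_round: Fixed wooden tray, 180 x 92 mm: two square sections, 84 x 84 mm inside. Origin: centre of the grey-felt bay for a movement, at bench level; bay floor 4 mm above it, lips 5 mm above that floor. In the black-lined section, centre 88 mm along +x, is fixed an empty steel case: a round ring of 70 mm outside diameter, top at 18 mm. x from bay to case (about away from the robot), z up.
- tray_square: Fixed wooden tray, 180 x 92 mm: two square sections, 84 x 84 mm inside. Origin: centre of the grey-felt bay for a movement, at bench level; bay floor 4 mm above it, lips 5 mm above that floor. In the black-lined section, centre 88 mm along +x, is fixed an empty steel case: a square frame of 66 x 66 mm outside, top at 18 mm. x from bay to case (about away from the robot), z up.
- tray_oblong: Fixed wooden tray, 180 x 92 mm: two square sections, 84 x 84 mm inside. Origin: centre of the grey-felt bay for a movement, at bench level; bay floor 4 mm above it, lips 5 mm above that floor. In the black-lined section, centre 88 mm along +x, is fixed an empty steel case: an oblong frame of 78 x 46 mm outside, long side along x, top at 18 mm. x from bay to case (about away from the robot), z up.
- mat: Fixed round black rubber mat, 92 mm diameter, 3 mm thick, empty at the start: room to park one movement. Origin: centre of its underside, on the bench; its top is at 3 mm.
- jar: Bystander: loose amber glass jar with black cap, 44 mm diameter, 55 mm tall, beyond the trays. Origin: centre of its underside.
- loupe: Bystander: loose black eye loupe, a cone 38 mm wide at the foot and 30 mm tall, on the right side of the bench. Origin: centre of its underside.
- driver: Bystander: loose screwdriver, 150 mm long, lying flat on the left side of the bench; x from handle to tip. Origin: under its middle.
Not all that is in view belongs to the job. Leave any purple look-alike of the mov_round alone.

How it is judged:
By the outcome, as a careful person would: the job done as asked, in the order asked, and still so for the second after the job is handed in, with the robot touching nothing.
It also fails if it takes over 99 s, if anything falls off the work surface, if the arm or the gripper's body presses on something with over 40 N, if the wrist force passes 120 N, or if a joint passes its speed limit or range.

## Working session

There is one attempt and no reset: what is moved stays moved. The work goes in short steps, Python scripts to look and compute and a shell command to move; the robot and the scene stay as the last step left them, time stands still between calls to the robot, and variables do not carry over. Pictures are saved under pics/ and viewed, at most 14 in all, crops included, and the job is handed in when it is done.

```bash
mkdir -p pics
python3 - <<'E'
from workcell import observe, optics
import cv2
for n in("top","side"):
    cv2.imwrite(f"pics/{n}0.png",optics.snapshot(n)[:,:,::-1]); i=optics.camera_info(n); print(n,i)
s=observe();print(s)
E
```

```text
top {'K': array([[461.70439235,   0.        , 317.89228677],
       [  0.        , 461.70439235, 192.82342876],
       [  0.        ,   0.        ,   1.        ]]), 'dist_coeffs': array([-0.06571559,  0.        ,  0.        ,  0.        ,  0.        ]), 'view': array([[-0.02126955, -0.99974435, -0.00767119,  0.04368729],
       [-0.98969778,  0.02214118, -0.14144988,  0.61194707],
       [ 0.14158357,  0.00458358, -0.9899157 ,  1.18968156],
       [ 0.        ,  0.        ,  0.        ,  1.        ]])}
side {'K': array([[431.46252941,   0.        , 321.25196846],
       [  0.        , 431.46252941, 197.42073   ],
       [  0.        ,   0.        ,   1.        ]]), 'dist_coeffs': array([-0.10221119,  0.        ,  0.        ,  0.        ,  0.        ]), 'view': array([[-0.82766032, -0.56116177, -0.0087097 ,  0.51953703],
       [-0.3331842 ,  0.50378496, -0.79698745,  0.24074621],
       [ 0.45162671, -0.65673295, -0.60393306,  0.88382052],
       [ 0.        ,  0.        ,  0.        ,  1.        ]])}
{'t': 0.1, 'joint_pos': array([-1.33200470e+00,  3.14150235e-01, -4.79715455e-02,  1.21020588e+00,
        9.70168330e-06,  1.57079846e+00]), 'qd': array([ 1.16173600e-04, -1.23992807e-03,  1.04886985e-03, -1.54772298e-03,
       -8.36536031e-05,  1.00911604e-04]), 'joint_torque': array([ 1.08660079e-04, -5.40765059e+01,  3.40542197e+01,  1.11301127e-02,
       -1.14639008e-05, -1.23430567e-05]), 'eef_pos': array([ 0.14178613, -0.58242129,  0.19822717]), 'orientation': array([[ 9.71625008e-01,  2.36526361e-01, -3.52778066e-04],
       [ 2.36526624e-01, -9.71623865e-01,  1.49017637e-03],
       [ 9.69840498e-06, -1.53133403e-03, -9.99998827e-01]]), 'ft_force': array([ 0.04349888, -0.06487581, -0.23010559]), 'wrist_torque': array([-0.01892362, -0.05929686,  0.01924869]), 'grasp_force': 0.0, 'gripper_width': 0.9988917412746383}
```

View pics/top0.png

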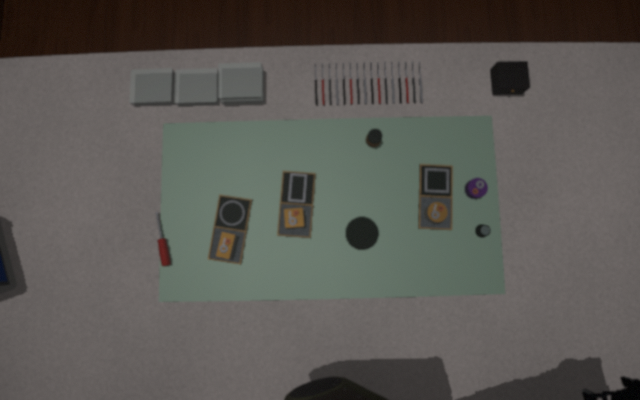

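View pics/side0.png

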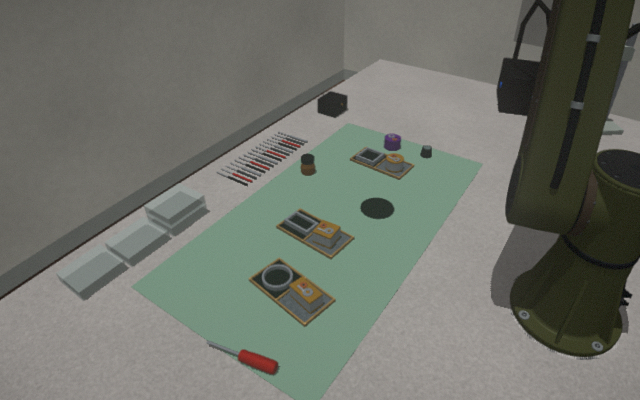

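Top view: a round case at (231,213) with the oblong movement in its bay (226,245). An oblong case at (298,187) holds the square movement (293,218), and a square case at (436,180) holds the round movement (437,212). The mat is at (362,233). Possible mix-ups for mov_round are the brass disc at (437,212) and the purple disc at (477,188), so I choose the brass one. I'll check it in a close crop.

```bash
cat > h.py <<'E'
import numpy as np, cv2
from workcell import observe, optics
def ray(n,uv,z):
    i=optics.camera_info(n); p=cv2.undistortPoints(np.float64(uv).reshape(-1,1,2),i["K"],i["dist_coeffs"]).reshape(-1,2)
    R=i["view"][:3,:3];t=i["view"][:3,3]; c=-R.T@t
    d=np.c_[p,np.ones(len(p))]@R
    return c+d*((z-c[2])/d[:,2])[:,None]
def blobs(n,img,lo,hi,z,amin=60):
    h=cv2.cvtColor(img,cv2.COLOR_RGB2HSV); m=cv2.inRange(h,lo,hi)
    m=cv2.morphologyEx(m,cv2.MORPH_CLOSE,np.ones((5,5)))
    for c in cv2.findContours(m,cv2.RETR_EXTERNAL,cv2.CHAIN_APPROX_NONE)[0]:
        if cv2.contourArea(c)<amin: continue
        w=ray(n,c,z)[:,:2]; r=cv2.minAreaRect(np.float32(w*1000))
        print(n,c.mean(0)[0].round(),"ctr",np.round(r[0],1),"size",np.round(r[1],1),"ang",round(r[2],1))
E
python3 - <<'E'
from h import *
t=cv2.imread("pics/top0.png")[:,:,::-1]
s=cv2.imread("pics/side0.png")[:,:,::-1]
h=cv2.cvtColor(t,cv2.COLOR_RGB2HSV)
for p in[(437,212),(226,240),(212,250),(238,259),(445,227),(420,190),(298,233),(345,190),(362,233)]: print(p,h[p[1],p[0]])
c=t[160:270,205:495]; cv2.imwrite("pics/c0.png",cv2.resize(c,None,fx=2.75,fy=2.75,interpolation=cv2.INTER_CUBIC)[:,:,::-1].clip(0,255))
print("mov");blobs("top",t,(8,140,110),(25,255,255),.042)
# objects not green inside mat
m=cv2.inRange(h,(60,40,60),(95,255,255))
cv2.imwrite("pics/m.png",m)
cs,hi=cv2.findContours(m,cv2.RETR_CCOMP,cv2.CHAIN_APPROX_NONE)
for c,k in zip(cs,hi[0]):
    if k[3]>=0 and cv2.contourArea(c)>150:
        w=ray("top",c,.007)[:,:2]; r=cv2.minAreaRect(np.float32(w*1000)); print("hole",c.mean(0)[0].round(),np.round(r[0],1),np.round(r[1],1),round(r[2],1))
E
```

```text
(437, 212) [15 24 85]
(226, 240) [  8 102 112]
(212, 250) [90  8 63]
(238, 259) [75  8 67]
(445, 227) [15 15 69]
(420, 190) [19 91 76]
(298, 233) [100  12  64]
(345, 190) [ 68  33 117]
(362, 233) [68 32 32]
mov
top [227. 246.] ctr [479.2 278.3] size [28.6 59. ] ang 75.9
top [298. 216.] ctr [548.4  86.1] size [43.  23.4] ang 6.9
```

View pics/c0.png

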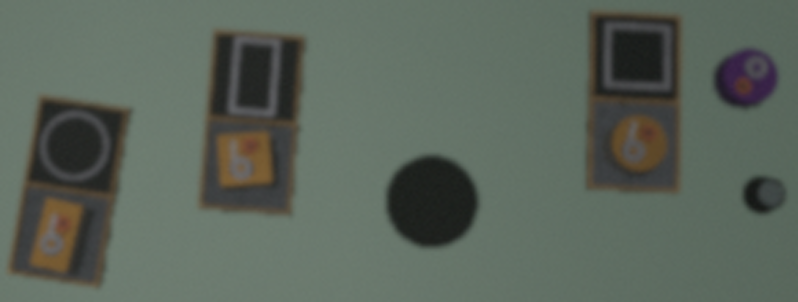

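The crop shows a brass drum in the square tray and a separate purple drum at (477,188). The choice holds.

Run:
```python
from h import *
t=cv2.imread("pics/top0.png")[:,:,::-1]
h=cv2.cvtColor(t,cv2.COLOR_RGB2HSV)
i=optics.camera_info("top");print("cam",-i["view"][:3,:3].T@i["view"][:3,3])
print("mov");blobs("top",t,(5,70,85),(24,255,255),.042)
m=cv2.inRange(h,(50,18,55),(95,255,255)); m=cv2.morphologyEx(m,cv2.MORPH_OPEN,np.ones((2,2)))
cs,hi=cv2.findContours(m,cv2.RETR_CCOMP,cv2.CHAIN_APPROX_NONE)
for c,k in zip(cs,hi[0]):
    if k[3]>=0 and cv2.contourArea(c)>100:
        w=ray("top",c,.007)[:,:2]; r=cv2.minAreaRect(np.float32(w*1000)); print("hole",c.mean(0)[0].round(),np.round(r[0],1),np.round(r[1],1),round(r[2],1))
```

```text
cam [0.4381325  0.02467389 1.26457943]
mov
top [225. 245.] ctr [479.3 279.4] size [37.1 67.6] ang 75.9
top [293. 217.] ctr [548.4  96.5] size [50.5 50.8] ang 89.3
top [437. 211.] ctr [ 556.3 -285.5] size [48.5 48.2] ang 42.7
hole [363. 234.] [501.8 -89. ] [87.9 87. ] 43.5
hole [230. 230.] [521.5 271.3] [103.4 189.6] 80.2
hole [477. 189.] [ 618.2 -411. ] [60.  69.1] 42.3
hole [297. 205.] [586.7  88.4] [101.9 189.8] 84.4
hole [436. 198.] [ 598.8 -295.7] [102.6 190.2] 85.9
hole [375. 139.] [ 766.1 -132. ] [47.8 55.2] 43.9
```

```bash
cat > m.py <<'E'
from h import *
def up(img,K=4): return cv2.GaussianBlur(cv2.resize(img,None,fx=K,fy=K,interpolation=cv2.INTER_CUBIC),(0,0),2.0).astype(np.float32)
def rects(n,mask,z,amin,amax,K=4,fill=True):
    out=[]
    for c in cv2.findContours(mask,cv2.RETR_EXTERNAL,cv2.CHAIN_APPROX_NONE)[0]:
        a=cv2.contourArea(c)/K/K
        if not amin<a<amax: continue
        px=(c.reshape(-1,2)+.5)/K-.5
        w=ray(n,px,z)[:,:2]*1000; (cx,cy),(a1,a2),an=cv2.minAreaRect(np.float32(w))
        # polygon centroid and principal axis
        M=cv2.moments(np.float32(w)); g=np.array([M["m10"],M["m01"]])/M["m00"]; pa=.5*np.degrees(np.arctan2(2*M["mu11"],M["mu20"]-M["mu02"]))
        e=cv2.fitEllipse(np.float32(w))
        print(n,px.mean(0).round(),"rect",np.round([cx,cy,a1,a2,an],1),"cen",g.round(1),"area",round(M["m00"]),"pa",round(pa,1),"ell",np.round(e[0]+e[1],1)); out.append((c,w))
    return out
def movs(n,img,z=.042):
    u=up(img); h=cv2.cvtColor(u/255,cv2.COLOR_RGB2HSV); m=((h[...,1]>.38)&(h[...,2]*255>75)&(h[...,0]<50)).astype(np.uint8)*255
    m=cv2.morphologyEx(m,cv2.MORPH_CLOSE,np.ones((25,25))); m=cv2.morphologyEx(m,cv2.MORPH_OPEN,np.ones((15,15)))
    return rects(n,m,z,150,900)
E
python3 - <<'E'
from m import *
t=cv2.imread("pics/top0.png")[:,:,::-1]
movs("top",t)
u=up(t); r=(u[...,1]-u[...,0])/u.sum(2)*100
bl=cv2.GaussianBlur(r,(0,0),2); 
print([round(float(bl[y*4,x*4]),1) for x,y in[(345,190),(212,250),(298,220),(420,190),(424,178),(454,222),(458,222),(240,263)]])
m=(bl<2.0).astype(np.uint8)*255
m=cv2.morphologyEx(m,cv2.MORPH_CLOSE,np.ones((9,9)))
m[:440]=0;m[1200:]=0;m[:,:660]=0;m[:,2000:]=0
print("trays");rects("top",m,.008,1000,6000)
# cases: bright grey inside black section
for (x,y) in[(231,213),(298,187),(436,180)]:
    k=np.zeros(u.shape[:2],np.uint8); b=15; s=np.s_[(y-b)*4:(y+b)*4,(x-b)*4:(x+b)*4]
    g=u.mean(2)[s]; q=(g>(np.percentile(g,5)+np.percentile(g,95))/2).astype(np.uint8)*255
    n,l,st,_=cv2.connectedComponentsWithStats(q); j=[a for a in range(1,n) if st[a,2]>60 and st[a,3]>60]; 
    for a in j: kk=k.copy(); kk[s]=(l==a)*255; print("case",x,st[a]); rects("top",kk,.018,50,3000)
cv2.imwrite("pics/tm.png",m[600:1100,800:1900:1][::1,::1])
E
```

```text
top [163. 252.] rect [463.9 446.4  71.5  18.5   9.9] cen [463.9 446.4] area 1135 pa 10.9 ell [463.9 446.4  18.5  83.6]
top [225. 246.] rect [479.  278.3  37.7  66.4  75.9] cen [480.9 276.1] area 1890 pa -10.0 ell [480.5 277.6  41.   74.8]
top [294. 217.] rect [548.4  96.   51.1  51.6   2.9] cen [552.6  93.6] area 1858 pa 60.9 ell [550.6  94.6  52.1  58.4]
top [437. 211.] rect [ 558.7 -287.6   52.7   44.7   61.8] cen [ 559.8 -288.7] area 1471 pa 61.1 ell [ 557.8 -287.3   45.3   52.1]
[4.6, -0.4, -9.2, -3.4, 1.2, 4.4, 5.0, -2.7]
trays
top [230. 229.] rect [524.3 273.6  97.2 183.7  80. ] cen [524.1 273.7] area 17432 pa -9.9 ell [523.9 273.8 108.8 224.4]
top [296. 204.] rect [589.5  91.   96.4 184.   84.4] cen [589.3  91. ] area 17287 pa -5.5 ell [589.2  91.1 107.9 223.9]
top [435. 197.] rect [ 601.2 -292.8   96.2  183.9   85.8] cen [ 601.1 -292.7] area 17342 pa -4.1 ell [ 601.  -292.7  108.3  223.5]
top [367. 126.] rect [702.3 -10.7 955.2 309.1  88.7] cen [830.2  -6.7] area 28573 pa 85.9 ell [ 1760.7 -3118.   1151.2  5660.8]
case 231 [   0    0  117  112 4657]
top [226. 211.] rect [570.6 271.   80.7  76.   88.8] cen [569.5 270.2] area 4389 pa 62.2 ell [570.1 272.1  72.5  86.6]
case 298 [   0    0  120  120 5063]
top [295. 183.] rect [635.3  86.2  81.8  82.4  88.7] cen [636.6  86.5] area 4148 pa -8.7 ell [641.7  88.7  78.5  96.7]
case 436 [   0    0  120  120 6179]
top [436. 177.] rect [ 648.1 -293.1   82.6   83.    86.4] cen [ 648. -296.] area 5227 pa -17.3 ell [ 647.2 -294.3   89.7   91.7]
```

```bash
cat > go.py <<'E'
import sys
from h import *
from scipy.spatial.transform import Rotation as Ro
def go(x,y,z,yaw):
    s=observe();R=s["orientation"];p=s["eef_pos"]
    a=np.radians(yaw);T=np.array([[np.cos(a),np.sin(a),0],[np.sin(a),-np.cos(a),0],[0,0,-1]])
    d=R.T@(np.array([x,y,z])/1000-p); w=Ro.from_matrix(R.T@T).as_rotvec()
    print("at",(p*1000).round(1),"yaw",round(np.degrees(np.arctan2(R[1,0],R[0,0])),1),"t",round(s["t"],1),"F",s["ft_force"].round(1),"g",round(s["gripper_width"],3),round(s["grasp_force"],1))
    print("shift",(d/.5).round(4),"turn",(w/(np.pi/2)).round(4),"rows~",np.ceil(max(np.linalg.norm(d)/.05,np.degrees(np.linalg.norm(w))/8.59)))
if __name__=="__main__": go(*map(float,sys.argv[1:]))
E
python3 - <<'E'
from h import *
print(ray("top",[(437.4,212.0)],.042)*1000)
E
python3 go.py 557 -288 130 100
python3 -m crank '[[[0,0,0,0,0,-0.3],[0,0,0,0,0,-0.9],[0,0,0,0,0,-0.9],[0,0,0,0,0,-0.9],[0,0,0,0,0,-0.9],[0,0,0,0,0,-0.9],[0,0,0,0,0,-0.9],[0,0,0,0,0,-0.9],[0,0,0,0,0,-0.9],[0,0,0,0,0,-0.9],[0,0,0,0,0,-0.9]]]' 1
python3 go.py 557 -288 130 176
```

```text
[[ 554.23608389 -287.09538169   42.        ]]
at [ 141.8 -582.4  198.2] yaw 13.7 t 0.1 F [ 0.  -0.1 -0.2] g 0.999 0.0
shift [ 0.9461 -0.3755  0.137 ] turn [-8.000e-04 -7.000e-04 -9.591e-01] rows~ 11.0
t: 1.2
eef_pos: [0.1418, -0.5826, 0.1985]
orientation: [[-0.082, 0.997, -0.0], [0.997, 0.082, 0.001], [0.001, -0.0, -1.0]]
ft_force: [-0.2, -0.2, -0.2]
gripper_width: 1.0
grasp_force: 0.0
at [ 141.8 -582.6  198.5] yaw 94.7 t 1.2 F [-0.2 -0.2 -0.2] g 1.0 0.0
shift [0.5194 0.8757 0.1374] turn [ 3.000e-04 -6.000e-04 -9.035e-01] rows~ 11.0
```

```bash
python3 -m crank '[[[0.52,0.875,0.137,0,0,-0.9],[0.52,0.875,0.137,0,0,-0.9],[0.52,0.875,0.137,0,0,-0.9],[0.52,0.875,0.137,0,0,-0.9],[0.52,0.875,0.137,0,0,-0.9],[0.52,0.875,0.137,0,0,-0.9],[0.52,0.875,0.137,0,0,-0.9],[0.52,0.875,0.137,0,0,-0.9],[0.52,0.875,0.137,0,0,-0.9],[0.52,0.875,0.137,0,0,-0.9],[0.52,0.875,0.137,0,0,-0.9],[0.52,0.875,0.137,0,0,-0.9]]]' 1
python3 go.py 556 -288 60 176
```

```text
t: 2.4
eef_pos: [0.5578, -0.2864, 0.1295]
orientation: [[-0.997, 0.074, -0.001], [0.074, 0.997, 0.001], [0.001, 0.0, -1.0]]
ft_force: [0.3, -0.6, 0.2]
gripper_width: 1.002
grasp_force: 0.0
at [ 557.8 -286.4  129.5] yaw 175.8 t 2.4 F [ 0.3 -0.6  0.2] g 1.002 0.0
shift [ 0.0032 -0.0035  0.139 ] turn [ 0.0003 -0.0007 -0.0026] rows~ 2.0
```

```bash
python3 -m crank '[[[0.003,-0.0035,0.08,0,0,0],[0.003,-0.0035,0.15,0,0,0],[0.003,-0.0035,0.18,0,0,0],[0.003,-0.0035,0.21,0,0,0],[0.003,-0.0035,0.231,0,0,0],[0.003,-0.0035,0.231,0,0,0],[0.003,-0.0035,0.231,0,0,0]]]' 1 
python3 -c "
from h import *
a=optics.snapshot('top')[150:270,380:520];b=optics.snapshot('side')[110:230,330:470]
cv2.imwrite('pics/g1.png',cv2.resize(np.hstack([a,b]),None,fx=2.8,fy=2.8,interpolation=cv2.INTER_CUBIC)[:,:,::-1])"
python3 go.py 556 -288 14 176
```

```text
t: 3.1
eef_pos: [0.5553, -0.2904, 0.0157]
orientation: [[-0.997, 0.076, 0.001], [0.076, 0.997, -0.001], [-0.001, -0.0, -1.0]]
ft_force: [0.6, 0.7, 0.2]
gripper_width: 1.002
grasp_force: 0.0
at [ 555.9 -290.4   16.2] yaw 175.7 t 3.2 F [-0.3 -0.1 -0.4] g 0.998 0.0
shift [0.0003 0.0048 0.0045] turn [-0.0005  0.0011 -0.0037] rows~ 1.0
```

View pics/g1.png

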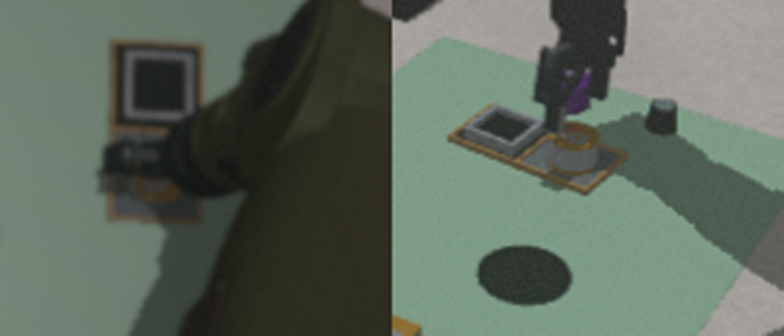

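Side crop: the visible finger ends near crop (548,128), which is image (386,156). The drum is at crop (575,140), image (395,160). I'll project where the tips should appear before closing.

Run:
```python
from h import *
s=observe();R=s["orientation"];p=s["eef_pos"]
for n,o in(("side",(330,110)),("top",(380,150))):
    i=optics.camera_info(n)
    P=[p+R@np.array(v)/1000 for v in[(0,0,0),(0,43,-13),(0,-43,-13),(0,43,-60),(0,-43,-60)]]+[np.array([.556,-.288,.042]),np.array([.556,-.261,.042])]
    q=cv2.projectPoints(np.array(P),cv2.Rodrigues(i["view"][:3,:3])[0],i["view"][:3,3],i["K"],i["dist_coeffs"])[0].reshape(-1,2)
    print(n,((q-o)*2.8+(392 if n=="side" else 0,0)).round())
t=cv2.imread("pics/side0.png")[:,:,::-1]
from m import *
movs("side",t)
```

```text
side [[571. 150.]
 [551. 157.]
 [592. 123.]
 [555. 119.]
 [596.  87.]
 [572. 131.]
 [561. 142.]]
top [[157. 174.]
 [116. 171.]
 [205. 175.]
 [127. 166.]
 [219. 170.]
 [162. 172.]
 [133. 172.]]
side [258. 361.] rect [450.4 465.3  77.6  26.7  11.9] cen [449.6 465.1] area 1838 pa 10.7 ell [448.8 464.9  27.9  89.7]
side [306. 288.] rect [479.7 281.8  48.4  82.8  79.7] cen [477.5 278.9] area 2927 pa -11.5 ell [478.2 278.8  49.3  86.8]
side [326. 229.] rect [546.3  99.8  66.2  56.3  10.7] cen [547.1  99.2] area 2742 pa -11.9 ell [547.9  99.5  57.9  66.9]
```

```bash
python3 -m crank '[[[0,0.005,0.004,0,0,0],[0,0.005,0.004,0,0,0],[0,0.005,0.004,0,0,0],[0,0.005,0.004,0,0,0],[0,0.005,0.004,0,0,0],[0,0.005,0.004,0,0,0],[0,0.005,0.004,0,0,0],[0,0.005,0.004,0,0,0],[0,0.005,0.004,0,0,0],[0,0.005,0.004,0,0,0],[0,0.005,0.004,0,0,0],[0,0.005,0.004,0,0,0]]]' -1 40
python3 -c "
from h import *
a=optics.snapshot('top')[165:245,390:480];b=optics.snapshot('side')[120:200,350:440]
cv2.imwrite('pics/g2.png',cv2.resize(np.hstack([a,b]),None,fx=4.4,fy=4.4,interpolation=cv2.INTER_CUBIC)[:,:,::-1])"
python3 go.py 502 -89 130 176
```

```text
t: 4.4
eef_pos: [0.5553, -0.2873, 0.013]
orientation: [[-0.997, 0.075, -0.0], [0.075, 0.997, 0.0], [0.0, 0.0, -1.0]]
ft_force: [-0.4, 0.0, -0.2]
gripper_width: 0.001
grasp_force: 0.0
at [ 555.3 -287.3   13. ] yaw 175.7 t 4.5 F [ 0.5 -0.1  0.5] g 0.001 0.0
shift [ 0.1361  0.3874 -0.234 ] turn [ 0.     -0.     -0.0035] rows~ 5.0
```

View pics/g2.png

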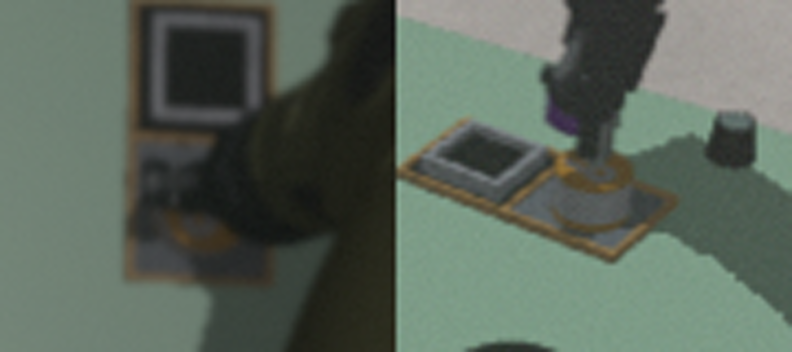

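The fingers shut on nothing, because the gripper seems to be above or beside the drum. I'll raise it and check where the tip really is against the cameras.

```bash
python3 -m crank '[[[0,0,-0.05,0,0,0],[0,0,-0.15,0,0,0],[0,0,-0.2,0,0,0],[0,0,-0.2,0,0,0],[0,0,-0.2,0,0,0]]]' -1
python3 - <<'E'
from h import *
s=observe();p=s["eef_pos"];R=s["orientation"];print(p,R[:,2],s["joint_pos"])
ims=[]
for n,o in(("top",(360,110)),("side",(320,50))):
    im=optics.snapshot(n); cv2.imwrite(f"pics/{n}1.png",im[:,:,::-1])
    i=optics.camera_info(n); P=np.array([p,p-.019*R[:,2],[.556,-.288,.042]])
    q=cv2.projectPoints(P,cv2.Rodrigues(i["view"][:3,:3])[0],i["view"][:3,3],i["K"],i["dist_coeffs"])[0].reshape(-1,2);print(n,q.round(1))
    c=cv2.resize(np.clip(im[o[1]:o[1]+140,o[0]:o[0]+140].astype(float)*1.6,0,255).astype(np.uint8),None,fx=2.85,fy=2.85,interpolation=cv2.INTER_CUBIC)
    for k,col in zip(q,[(255,0,0),(255,255,0),(0,255,255)]): cv2.circle(c,tuple(int(v) for v in (k-o)*2.85),3,col,1)
    ims.append(c)
cv2.imwrite("pics/g3.png",np.hstack(ims)[:,:,::-1])
E
```

```text
t: 5.0
eef_pos: [0.5557, -0.2874, 0.1135]
orientation: [[-0.997, 0.075, 0.001], [0.075, 0.997, -0.001], [-0.001, -0.001, -1.0]]
ft_force: [-0.2, 0.4, -1.2]
gripper_width: 0.004
grasp_force: 0.0
[ 0.55572082 -0.2874406   0.11352017] [ 1.22692992e-03 -6.12566318e-04 -9.99999060e-01] [-4.77355051e-01  4.03758713e-01 -1.17017373e-01  1.04864903e+00
  1.96007736e-05 -4.02038440e-01]
top [[444.5 208.5]
 [446.6 207.7]
 [437.7 211.3]]
side [[396.5 136. ]
 [397.1 130.2]
 [394.3 156.7]]
```

View pics/g3.png

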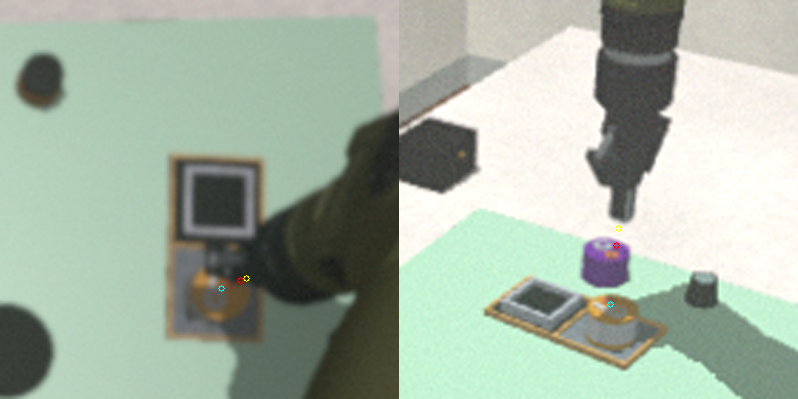

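The side crop shows the shut tip at about image (398,127), against a predicted (396,136). In the top crop it is near (437,203), against a predicted (444,208). I'll triangulate the offset.

```bash
cat >> h.py <<'E'
def tri(pt,ps):
    A=[];b=[]
    for n,uv in(("top",pt),("side",ps)):
        a=ray(n,[uv],0)[0];c=ray(n,[uv],1)[0];d=(a-c)/np.linalg.norm(a-c);M=np.eye(3)-np.outer(d,d);A.append(M);b.append(M@a)
    x=np.linalg.lstsq(np.vstack(A),np.hstack(b),rcond=None)[0];return x,[np.linalg.norm(M@x-k)for M,k in zip(A,b)]
E
python3 - <<'E'
from h import *
for a in((437,203),(440,204),(434,203)):
    x,e=tri(a,(398,127));print(x.round(4),np.round(e,4))
x,e=tri((437.5,212.),(395,157));print("drum",x.round(4),np.round(e,4))
E
python3 - <<'E'
import cv2,numpy as np
a=cv2.imread('pics/top1.png')[180:225,415:475];b=cv2.imread('pics/side1.png')[90:135,375:435]
cv2.imwrite('pics/g4.png',np.clip(cv2.resize(np.hstack([a,b]),None,fx=6.6,fy=6.6,interpolation=cv2.INTER_CUBIC)*2.2,0,255))
E
```

```text
[ 0.5553 -0.2628  0.1551] [0.011 0.011]
[ 0.5555 -0.2699  0.1516] [0.0084 0.0084]
[ 0.5536 -0.255   0.1592] [0.0125 0.0125]
drum [ 0.5538 -0.2876  0.0419] [0.0005 0.0005][ WARN:0@0.062] global loadsave.cpp:1063 imwrite_ Unsupported depth image for selected encoder is fallbacked to CV_8U.
```

View pics/g4.png

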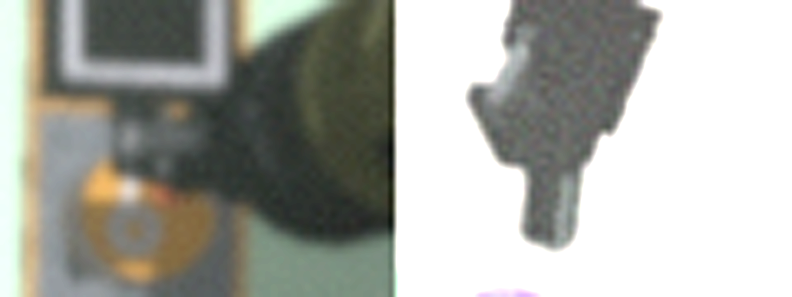

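Run:
```python
from h import *
for a in((441,207),(444,207),(446,207),(448,206.5)):
    x,e=tri(a,(398,127.4));print(a,x.round(4),np.round(e,4))
print("knuckle",tri((435.5,200.5),(388.5,104.4)))
print(ray("side",[(398,127.4)],.1135),ray("side",[(398,127.4)],.14))
```

```text
(441, 207) [ 0.5517 -0.2708  0.1506] [0.0047 0.0047]
(444, 207) [ 0.5533 -0.2786  0.1465] [0.0031 0.0031]
(446, 207) [ 0.5545 -0.2839  0.1438] [0.0021 0.0021]
(448, 206.5) [ 0.5563 -0.2896  0.1407] [0.0016 0.0016]
knuckle (array([ 0.56393369, -0.23517373,  0.23172531]), [np.float64(0.0016936843948018637), np.float64(0.0016936843948018245)])
[[ 0.57535148 -0.33820762  0.1135    ]] [[ 0.55539928 -0.29141416  0.14      ]]
```

At the reported x and y, both views agree that the real shut tip is about 28 mm above the reported TCP (z ≈ 0.142 against 0.1135). I'll correct z by +28 mm, then open and descend gently while watching the force.

```bash
python3 -m crank '[[[0,0,0,0,0,0],[0,0,0,0,0,0],[0,0,0,0,0,0],[0,0,0,0,0,0],[0,0,0,0,0,0],[0,0,0,0,0,0],[0,0,0.06,0,0,0],[0.002,0,0.12,0,0,0],[0.002,0,0.16,0,0,0],[0.002,0,0.18,0,0,0],[0.002,0,0.2,0,0,0],[0.002,0,0.2,0,0,0]]]' 1
python3 -m crank '[[[0,0,0.01,0,0,0],[0,0,0.02,0,0,0],[0,0,0.03,0,0,0],[0,0,0.04,0,0,0],[0,0,0.05,0,0,0],[0,0,0.05,0,0,0]]]' 1
python3 -c "
from h import *
b=optics.snapshot('side')[120:200,350:440]
cv2.imwrite('pics/g5.png',np.clip(1.6*cv2.resize(b,None,fx=5.5,fy=5.5,interpolation=cv2.INTER_CUBIC)[:,:,::-1].astype(float),0,255).astype(np.uint8))"
python3 go.py 555 -288 -13 176
```

```text
t: 6.3
eef_pos: [0.5539, -0.287, 0.0122]
orientation: [[-0.997, 0.075, -0.001], [0.075, 0.997, 0.001], [0.001, 0.0, -1.0]]
ft_force: [-0.3, 0.7, -0.7]
gripper_width: 1.0
grasp_force: 0.0
t: 6.9
eef_pos: [0.5536, -0.2869, -0.0129]
orientation: [[-0.997, 0.075, -0.001], [0.075, 0.997, 0.001], [0.001, 0.001, -1.0]]
ft_force: [-0.6, 0.1, -0.5]
gripper_width: 1.001
grasp_force: 0.0
at [ 553.9 -287.   -12.5] yaw 175.7 t 7.0 F [-0.1 -0.  -0. ] g 1.002 0.0
shift [-0.0024 -0.0019  0.001 ] turn [ 0.0003 -0.0005 -0.0035] rows~ 1.0
```

View pics/g5.png

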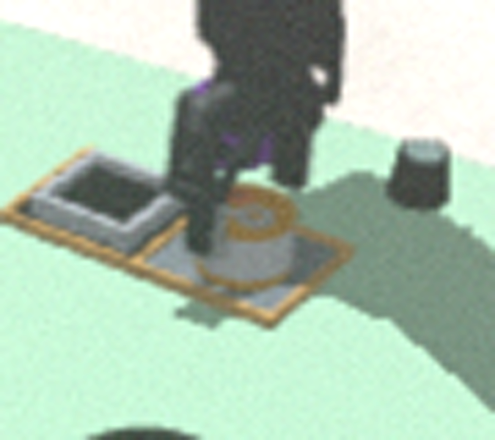

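The fingers now straddle the drum. The near tip is at crop (200,250), about mid-height, with no contact. I'll close.

```bash
python3 -m crank '[[[0,0,0,0,0,0],[0,0,0,0,0,0],[0,0,0,0,0,0],[0,0,0,0,0,0],[0,0,0,0,0,0],[0,0,0,0,0,0],[0,0,0,0,0,0],[0,0,0,0,0,0],[0,0,0,0,0,0],[0,0,0,0,0,0],[0,0,0,0,0,0],[0,0,0,0,0,0]]]' -1 40
python3 go.py 502 -89 85 176
```

```text
t: 8.15
eef_pos: [0.5547, -0.2873, -0.0114]
orientation: [[-0.997, 0.075, 0.001], [0.075, 0.997, -0.0], [-0.001, -0.0, -1.0]]
ft_force: [-0.0, 1.6, 5.8]
gripper_width: 0.615
grasp_force: 42.6
at [ 554.7 -287.3  -11.4] yaw 175.7 t 8.2 F [-0.   1.6  5.8] g 0.615 42.6
shift [ 0.1348  0.3874 -0.193 ] turn [-0.0001  0.0005 -0.0035] rows~ 5.0
```

```bash
python3 -m crank '[[[0,0,-0.03,0,0,0],[0,0,-0.1,0,0,0],[0,0,-0.18,0,0,0],[0.05,0.1,-0.2,0,0,0],[0.09,0.2,-0.2,0,0,0],[0.12,0.3,-0.2,0,0,0],[0.135,0.36,-0.2,0,0,0],[0.135,0.387,-0.2,0,0,0],[0.135,0.387,-0.2,0,0,0],[0.135,0.387,-0.2,0,0,0]]]'
python3 go.py 502 -89 -11.5 176
```

```text
t: 9.15
eef_pos: [0.5022, -0.0898, 0.0884]
orientation: [[-0.997, 0.075, 0.001], [0.075, 0.997, -0.001], [-0.001, -0.001, -1.0]]
ft_force: [0.3, -0.4, -2.3]
gripper_width: 0.617
grasp_force: 43.1
at [502.2 -89.8  88.4] yaw 175.7 t 9.2 F [ 0.3 -0.4 -2.3] g 0.617 43.1
shift [0.0006 0.0017 0.1998] turn [-0.0006  0.0005 -0.0033] rows~ 2.0
```

```bash
python3 -m crank '[[[0,0,0.07,0,0,0],[0,0,0.13,0,0,0],[0,0,0.16,0,0,0],[0,0,0.18,0,0,0],[0,0,0.19,0,0,0],[0,0,0.196,0,0,0],[0,0,0.2,0,0,0],[0,0,0.2,0,0,0],[0,0,0.2,0,0,0]]]'
python3 -m crank '[[[0,0,0,0,0,0],[0,0,0,0,0,0],[0,0,0,0,0,0],[0,0,0,0,0,0],[0,0,0,0,0,0],[0,0,0,0,0,0],[0,0,-0.03,0,0,0],[0,0,-0.1,0,0,0],[0,0,-0.18,0,0,0],[0,0,-0.22,0,0,0],[0,0,-0.22,0,0,0]]]' 1
python3 go.py 548.5 96 100 182
```

```text
t: 10.05
eef_pos: [0.5021, -0.0892, -0.0114]
orientation: [[-0.997, 0.075, 0.001], [0.075, 0.997, -0.0], [-0.001, -0.0, -1.0]]
ft_force: [0.0, -0.3, -2.9]
gripper_width: 0.617
grasp_force: 43.2
t: 11.15
eef_pos: [0.5043, -0.0896, 0.1013]
orientation: [[-0.997, 0.075, 0.006], [0.075, 0.997, -0.001], [-0.006, -0.001, -1.0]]
ft_force: [0.2, -0.1, 0.6]
gripper_width: 1.0
grasp_force: 0.0
at [504.3 -89.6 101.3] yaw 175.7 t 11.2 F [ 0.2 -0.1  0.6] g 1.0 0.0
shift [-0.0602  0.3769  0.0027] turn [-0.0006  0.0038 -0.0702] rows~ 4.0
```

```bash
python3 -m crank '[[[-0.02,0.1,0,0,0,-0.03],[-0.04,0.2,0,0,0,-0.06],[-0.06,0.3,0,0,0,-0.082],[-0.06,0.36,0,0,0.004,-0.082],[-0.06,0.377,0,0,0.004,-0.082],[-0.06,0.377,0,0,0.004,-0.082],[-0.06,0.377,0,0,0.004,-0.082]]]'
python3 - <<'E'
from m import *
t=optics.snapshot("top"); cv2.imwrite("pics/top2.png",t[:,:,::-1]); movs("top",t)
E
python3 go.py 548.5 96 -12 183
```

```text
t: 11.85
eef_pos: [0.5448, 0.0956, 0.0971]
orientation: [[-0.999, -0.053, -0.008], [-0.053, 0.999, -0.001], [0.008, -0.0, -1.0]]
ft_force: [-0.1, -0.8, 0.7]
gripper_width: 1.0
grasp_force: 0.0
top [163. 252.] rect [464.4 444.9  71.6  21.4  10.5] cen [464.2 444.7] area 1352 pa 11.3 ell [464.  444.7  22.   84.7]
top [225. 246.] rect [478.9 278.   38.4  66.7  76.1] cen [481.1 275.8] area 1928 pa -9.5 ell [480.9 277.3  41.4  75.2]
top [363. 234.] rect [502.5 -88.6  55.   53.5  88.7] cen [504.8 -90.6] area 1897 pa 55.0 ell [503.7 -89.7  51.4  54.4]
at [545.   95.3  97.4] yaw -177.0 t 11.9 F [-1.1 -0.1  0.6] g 0.997 0.0
shift [-0.0087  0.0011  0.2187] turn [-0.0002 -0.0048 -0.    ] rows~ 3.0
```

```bash
python3 -m crank '[[[-0.007,0.001,0.06,0,-0.004,0],[-0.007,0.001,0.12,0,-0.004,0],[-0.007,0.001,0.16,0,-0.004,0],[-0.007,0.001,0.18,0,-0.004,0],[-0.007,0.001,0.2,0,-0.004,0],[-0.007,0.001,0.21,0,-0.004,0],[-0.007,0.001,0.218,0,-0.004,0],[-0.007,0.001,0.218,0,-0.004,0]]]'
python3 go.py 548.5 96 -12 183
python3 -c "
from h import *
b=optics.snapshot('side')[180:280,270:370]
cv2.imwrite('pics/g6.png',np.clip(1.6*cv2.resize(b,None,fx=5,fy=5,interpolation=cv2.INTER_CUBIC)[:,:,::-1].astype(float),0,255).astype(np.uint8))"
```

```text
t: 12.7
eef_pos: [0.5487, 0.0972, -0.0109]
orientation: [[-0.999, -0.053, 0.0], [-0.053, 0.999, 0.0], [-0.0, 0.0, -1.0]]
ft_force: [-0.6, -0.7, 0.5]
gripper_width: 0.999
grasp_force: 0.0
at [548.7  97.2 -10.9] yaw -176.9 t 12.7 F [-0.6 -0.7  0.5] g 0.999 0.0
shift [ 0.0005 -0.0023  0.0022] turn [0.0003 0.0002 0.0006] rows~ 1.0
```

View pics/g6.png

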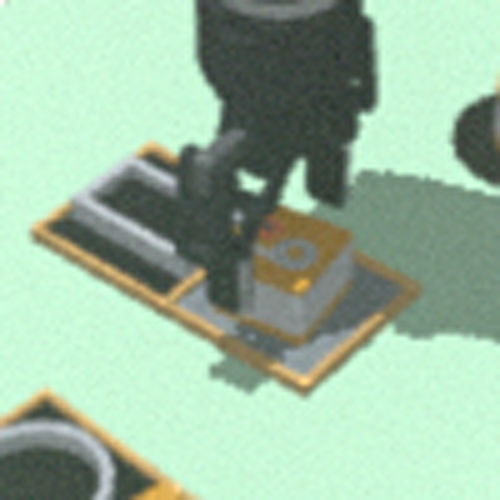

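The fingers straddle the square, with the near one at crop (225,290) and slightly toward its far side, which is acceptable. I'll close.

```bash
python3 -m crank '[[[0,0,0,0,0,0],[0,0,0,0,0,0],[0,0,0,0,0,0],[0,0,0,0,0,0],[0,0,0,0,0,0],[0,0,0,0,0,0],[0,0,0,0,0,0],[0,0,0,0,0,0],[0,0,0,0,0,0],[0,0,0,0,0,0],[0,0,0,0,0,0]]]' -1 40
python3 -m crank '[[[0,0,-0.03,0,0,0],[0,0,-0.1,0,0,0],[0,0,-0.18,0,0,0],[0,0,-0.24,0,0,0],[0,0,-0.24,0,0,0],[0,0,-0.24,0,0,0]]]'
python3 go.py 557 -290 110 176
```

```text
t: 13.85
eef_pos: [0.549, 0.0973, -0.0104]
orientation: [[-0.999, -0.053, 0.001], [-0.053, 0.999, 0.0], [-0.001, 0.0, -1.0]]
ft_force: [-0.5, 0.2, 6.0]
gripper_width: 0.574
grasp_force: 43.2
t: 14.45
eef_pos: [0.5486, 0.0973, 0.109]
orientation: [[-0.999, -0.053, 0.001], [-0.053, 0.999, 0.001], [-0.001, 0.001, -1.0]]
ft_force: [0.1, -0.4, -2.8]
gripper_width: 0.573
grasp_force: 42.4
at [548.6  97.3 109. ] yaw -176.9 t 14.4 F [ 0.1 -0.4 -2.8] g 0.573 42.4
shift [ 0.0246 -0.7744 -0.0025] turn [0.0004 0.0004 0.0785] rows~ 8.0
```

```bash
python3 -m crank '[[[0,-0.06,0,0,0,0],[0.01,-0.16,0,0,0,0.02],[0.01,-0.26,0,0,0,0.04],[0.02,-0.36,0,0,0,0.06],[0.025,-0.46,0,0,0,0.078],[0.025,-0.56,0,0,0,0.078],[0.025,-0.66,0,0,0,0.078],[0.025,-0.74,0,0,0,0.078],[0.025,-0.774,0,0,0,0.078],[0.025,-0.774,0,0,0,0.078],[0.025,-0.774,0,0,0,0.078]]]'
python3 go.py 557.5 -289.5 -10 176
```

```text
t: 15.55
eef_pos: [0.5554, -0.2887, 0.107]
orientation: [[-0.998, 0.069, -0.003], [0.069, 0.998, 0.003], [0.003, 0.003, -1.0]]
ft_force: [-0.2, 0.2, -1.6]
gripper_width: 0.574
grasp_force: 42.5
at [ 555.4 -288.7  107. ] yaw 176.0 t 15.6 F [-0.2  0.2 -1.6] g 0.574 42.5
shift [-0.0049 -0.0018  0.2339] turn [ 0.0016 -0.0019  0.0003] rows~ 3.0
```

```bash
python3 -m crank '[[[-0.003,-0.002,0.06,0,0,0],[-0.003,-0.002,0.13,0,0,0],[-0.003,-0.002,0.18,0,0,0],[-0.003,-0.002,0.2,0,0,0],[-0.003,-0.002,0.21,0,0,0],[-0.003,-0.002,0.21,0,0,0],[-0.003,-0.002,0.21,0,0,0]]]'
python3 go.py 557.5 -289.5 -10 176
```

```text
t: 16.25
eef_pos: [0.5592, -0.2911, 0.0052]
orientation: [[-0.998, 0.068, 0.002], [0.068, 0.998, -0.001], [-0.002, -0.0, -1.0]]
ft_force: [0.7, 0.9, -2.2]
gripper_width: 0.576
grasp_force: 42.4
at [ 559.2 -291.1    5.2] yaw 176.1 t 16.2 F [ 0.7  0.9 -2.2] g 0.576 42.4
shift [0.0038 0.003  0.0304] turn [-0.0002  0.0012  0.0008] rows~ 1.0
```

```bash
python3 -m crank '[[[0.003,0.002,0.015,0,0,0],[0.003,0.002,0.024,0,0,0],[0.003,0.002,0.03,0,0,0],[0.003,0.002,0.03,0,0,0],[0.003,0.002,0.03,0,0,0]]]'
python3 -m crank '[[[0,0,0,0,0,0],[0,0,0,0,0,0],[0,0,0,0,0,0],[0,0,0,0,0,0],[0,0,0,0,0,0],[0,0,0,0,0,0],[0,0,-0.03,0,0,0],[0,0,-0.1,0,0,0],[0,0,-0.18,0,0,0],[0,0,-0.22,0,0,0],[0,0,-0.22,0,0,0]]]' 1
python3 go.py 479 278 105 167
```

```text
t: 16.75
eef_pos: [0.5564, -0.2898, -0.0104]
orientation: [[-0.998, 0.069, 0.0], [0.069, 0.998, 0.001], [0.0, 0.001, -1.0]]
ft_force: [-3.2, 2.7, 6.3]
gripper_width: 0.574
grasp_force: 43.5
t: 17.85
eef_pos: [0.5595, -0.2915, 0.1042]
orientation: [[-0.998, 0.069, 0.007], [0.069, 0.998, -0.003], [-0.007, -0.003, -1.0]]
ft_force: [0.7, 0.3, 0.3]
gripper_width: 0.996
grasp_force: 0.0
at [ 559.5 -291.5  104.2] yaw 176.0 t 17.9 F [0.7 0.3 0.3] g 0.996 0.0
shift [ 0.2393  1.1251 -0.0065] turn [-0.0014  0.0047  0.1005] rows~ 12.0
```

```bash
python3 -m crank '[[[0.02,0.08,0,0,0,0.02],[0.04,0.18,0,0,0,0.05],[0.06,0.28,0,0,0,0.08],[0.08,0.38,0,0,0,0.11],[0.1,0.48,0,0,0,0.11],[0.12,0.58,0,0,0,0.11],[0.14,0.68,0,0,0,0.11],[0.16,0.78,0,0,0,0.11],[0.18,0.87,0,0,0,0.11],[0.2,0.92,0,0,0,0.11],[0.2,0.92,0,0,0,0.11],[0.2,0.92,0,0,0,0.11]]]'
python3 go.py 479 278 105 166
```

```text
t: 19.05
eef_pos: [0.4881, 0.1761, 0.0988]
orientation: [[-0.971, 0.238, -0.0], [0.238, 0.971, -0.0], [0.0, -0.0, -1.0]]
ft_force: [0.3, 0.5, 0.0]
gripper_width: 1.0
grasp_force: 0.0
at [488.1 176.1  98.8] yaw 166.2 t 19.1 F [0.3 0.5 0. ] g 1.0 0.0
shift [ 0.0661  0.1936 -0.0124] turn [-0.0003 -0.0002  0.0027] rows~ 3.0
```

```bash
python3 -m crank '[[[0.03,0.08,0,0,0,0],[0.066,0.17,0,0,0,0],[0.066,0.194,0,0,0,0],[0.066,0.194,0,0,0,0],[0.066,0.194,0.05,0,0,0],[0.066,0.194,0.1,0,0,0],[0.066,0.194,0.12,0,0,0],[0.066,0.194,0.12,0,0,0],[0.066,0.194,0.12,0,0,0]]]'
python3 go.py 479 278 -11 166
python3 - <<'E'
from m import *
t=optics.snapshot("top"); cv2.imwrite("pics/top3.png",t[:,:,::-1]); movs("top",t)
E
```

```text
t: 19.95
eef_pos: [0.4804, 0.2771, 0.0396]
orientation: [[-0.971, 0.241, 0.0], [0.241, 0.971, 0.0], [-0.0, 0.0, -1.0]]
ft_force: [0.3, -0.3, 0.3]
gripper_width: 0.994
grasp_force: 0.0
at [480.4 277.1  39.6] yaw 166.1 t 19.9 F [ 0.3 -0.3  0.3] g 0.994 0.0
shift [0.0031 0.001  0.1013] turn [0.0002 0.0001 0.0007] rows~ 2.0
top [363. 234.] rect [503.5 -89.4  55.2  53.6  48.1] cen [505.3 -90.9] area 1851 pa 54.2 ell [503.8 -89.8  51.6  54.3]
top [438. 211.] rect [ 556.4 -288.5   49.6   50.    86.6] cen [ 559.8 -290.3] area 1789 pa 67.3 ell [ 557.1 -289.3   54.3   56.1]
```

```bash
python3 -m crank '[[[0.003,0.001,0.04,0,0,0],[0.003,0.001,0.07,0,0,0],[0.003,0.001,0.085,0,0,0],[0.003,0.001,0.095,0,0,0],[0.003,0.001,0.101,0,0,0],[0.003,0.001,0.101,0,0,0],[0.003,0.001,0.101,0,0,0]]]'
python3 -m crank '[[[0,0,0,0,0,0],[0,0,0,0,0,0],[0,0,0,0,0,0],[0,0,0,0,0,0],[0,0,0,0,0,0],[0,0,0,0,0,0],[0,0,0,0,0,0],[0,0,0,0,0,0],[0,0,0,0,0,0],[0,0,0,0,0,0],[0,0,0,0,0,0],[0,0,0,0,0,0]]]' -1 40
python3 -m crank '[[[0,0,-0.03,0,0,0],[0,0,-0.1,0,0,0],[0,0,-0.18,0,0,0],[0,0,-0.24,0,0,0],[0,0,-0.24,0,0,0],[0,0,-0.24,0,0,0]]]'
python3 go.py 546 95.5 110 174.5
```

```text
t: 20.7
eef_pos: [0.4789, 0.2791, -0.0109]
orientation: [[-0.971, 0.239, 0.001], [0.239, 0.971, 0.001], [-0.0, 0.001, -1.0]]
ft_force: [0.7, -0.6, 0.1]
gripper_width: 0.999
grasp_force: 0.0
t: 21.9
eef_pos: [0.4787, 0.2791, -0.0111]
orientation: [[-0.971, 0.239, 0.0], [0.239, 0.971, 0.001], [-0.0, 0.001, -1.0]]
ft_force: [0.3, -0.2, 4.5]
gripper_width: 0.415
grasp_force: 41.6
t: 22.5
eef_pos: [0.4783, 0.2786, 0.1081]
orientation: [[-0.971, 0.24, -0.0], [0.24, 0.971, 0.0], [0.0, 0.0, -1.0]]
ft_force: [-0.9, -0.1, -2.3]
gripper_width: 0.413
grasp_force: 40.8
at [478.3 278.6 108.1] yaw 166.1 t 22.5 F [-0.9 -0.1 -2.3] g 0.413 40.8
shift [-0.2191 -0.3231 -0.004 ] turn [ 0.0001 -0.0001 -0.0929] rows~ 4.0
```

```bash
python3 -m crank '[[[-0.05,-0.07,0,0,0,-0.03],[-0.1,-0.15,0,0,0,-0.06],[-0.15,-0.23,0,0,0,-0.093],[-0.2,-0.3,0,0,0,-0.093],[-0.219,-0.323,0,0,0,-0.093],[-0.219,-0.323,0,0,0,-0.093],[-0.219,-0.323,0.05,0,0,-0.093],[-0.219,-0.323,0.12,0,0,-0.093],[-0.219,-0.323,0.17,0,0,-0.093],[-0.219,-0.323,0.19,0,0,-0.093],[-0.219,-0.323,0.2,0,0,-0.093],[-0.219,-0.323,0.2,0,0,-0.093]]]'
python3 go.py 545.5 95.7 -10.5 174.5
```

```text
t: 23.7
eef_pos: [0.5457, 0.0965, 0.0082]
orientation: [[-0.995, 0.095, -0.001], [0.095, 0.995, 0.0], [0.001, 0.0, -1.0]]
ft_force: [0.1, -0.6, -2.4]
gripper_width: 0.413
grasp_force: 41.0
at [545.7  96.5   8.2] yaw 174.6 t 23.7 F [ 0.1 -0.6 -2.4] g 0.413 41.0
shift [ 0.0002 -0.0016  0.0374] turn [ 0.0002 -0.0006  0.0007] rows~ 1.0
```

```bash
python3 -m crank '[[[0,-0.002,0.015,0,0,0],[0,-0.002,0.025,0,0,0],[0,-0.002,0.032,0,0,0],[0,-0.002,0.037,0,0,0],[0,-0.002,0.037,0,0,0],[0,-0.002,0.037,0,0,0]]]'
python3 -m crank '[[[0,0,0,0,0,0],[0,0,0,0,0,0],[0,0,0,0,0,0],[0,0,0,0,0,0],[0,0,0,0,0,0],[0,0,0,0,0,0],[0,0,-0.03,0,0,0],[0,0,-0.1,0,0,0],[0,0,-0.18,0,0,0],[0,0,-0.22,0,0,0],[0,0,-0.22,0,0,0]]]' 1
python3 go.py 503 -89 100 172
```

```text
t: 24.3
eef_pos: [0.5461, 0.0948, -0.0099]
orientation: [[-0.995, 0.096, 0.0], [0.096, 0.995, 0.0], [-0.0, 0.0, -1.0]]
ft_force: [-0.5, 0.1, -3.6]
gripper_width: 0.407
grasp_force: 41.1
t: 25.4
eef_pos: [0.5488, 0.0953, 0.1036]
orientation: [[-0.995, 0.096, 0.006], [0.096, 0.995, 0.002], [-0.006, 0.002, -1.0]]
ft_force: [1.0, -0.3, -0.2]
gripper_width: 0.998
grasp_force: 0.0
at [548.8  95.3 103.6] yaw 174.5 t 25.4 F [ 1.  -0.3 -0.2] g 0.998 0.0
shift [ 0.056  -0.3757  0.006 ] turn [0.0014 0.0038 0.0279] rows~ 4.0
```

```bash
python3 -m crank '[[[0.02,-0.08,0,0,0,0],[0.03,-0.18,0,0,0,0.02],[0.04,-0.28,0,0,0,0.028],[0.056,-0.35,0,0,0,0.028],[0.056,-0.376,0,0,0.003,0.028],[0.056,-0.376,0,0,0.003,0.028],[0.056,-0.376,0,0,0.003,0.028],[0.056,-0.376,0.05,0,0.003,0.028],[0.056,-0.376,0.1,0,0.003,0.028],[0.056,-0.376,0.1,0,0.003,0.028]]]'
python3 go.py 502.5 -89 -11.5 172
python3 - <<'E'
from m import *
t=optics.snapshot("top"); cv2.imwrite("pics/top4.png",t[:,:,::-1]); movs("top",t)
E
```

```text
t: 26.4
eef_pos: [0.4976, -0.0876, 0.0469]
orientation: [[-0.991, 0.137, -0.01], [0.137, 0.991, 0.002], [0.011, 0.001, -1.0]]
ft_force: [-1.2, 0.0, 0.2]
gripper_width: 0.999
grasp_force: 0.0
at [497.6 -87.6  46.9] yaw 172.1 t 26.4 F [-1.2  0.   0.2] g 0.999 0.0
shift [-0.0113 -0.0016  0.1166] turn [ 0.0006 -0.0067  0.0014] rows~ 2.0
top [163. 252.] rect [464.3 445.6  71.6  20.3  10.7] cen [464.3 445.3] area 1279 pa 11.1 ell [464.1 445.3  20.8  85. ]
top [295. 219.] rect [546.5  94.1  37.5  67.7  84.9] cen [548.5  92.4] area 1935 pa -1.6 ell [547.9  93.8  41.   76.7]
top [440. 210.] rect [ 556.2 -292.1   42.4   50.    86.6] cen [ 561.  -296.5] area 1414 pa 32.8 ell [ 560.3 -295.5   41.2   56.9]
```

```bash
python3 -m crank '[[[-0.01,-0.002,0.03,0,-0.006,0],[-0.01,-0.002,0.07,0,-0.006,0],[-0.01,-0.002,0.09,0,-0.006,0],[-0.01,-0.002,0.105,0,-0.006,0],[-0.01,-0.002,0.116,0,-0.006,0],[-0.01,-0.002,0.116,0,-0.006,0],[-0.01,-0.002,0.116,0,-0.006,0]]]'
python3 -m crank '[[[0,0,0,0,0,0],[0,0,0,0,0,0],[0,0,0,0,0,0],[0,0,0,0,0,0],[0,0,0,0,0,0],[0,0,0,0,0,0],[0,0,0,0,0,0],[0,0,0,0,0,0],[0,0,0,0,0,0],[0,0,0,0,0,0],[0,0,0,0,0,0],[0,0,0,0,0,0]]]' -1 40
python3 -m crank '[[[0,0,-0.03,0,0,0],[0,0,-0.1,0,0,0],[0,0,-0.18,0,0,0],[0,0,-0.24,0,0,0],[0,0,-0.24,0,0,0],[0,0,-0.24,0,0,0]]]'
python3 go.py 481 281.5 108 170
```

```text
t: 27.15
eef_pos: [0.5051, -0.0913, -0.0077]
orientation: [[-0.99, 0.139, 0.005], [0.139, 0.99, -0.0], [-0.005, 0.0, -1.0]]
ft_force: [0.4, 0.2, 0.4]
gripper_width: 1.003
grasp_force: 0.0
t: 28.35
eef_pos: [0.5052, -0.0911, -0.0073]
orientation: [[-0.99, 0.139, 0.006], [0.139, 0.99, 0.0], [-0.006, 0.001, -1.0]]
ft_force: [-1.9, 1.6, 5.6]
gripper_width: 0.612
grasp_force: 41.0
t: 28.95
eef_pos: [0.5043, -0.0913, 0.112]
orientation: [[-0.99, 0.139, 0.006], [0.139, 0.99, -0.001], [-0.006, 0.0, -1.0]]
ft_force: [0.6, 0.1, -4.0]
gripper_width: 0.612
grasp_force: 43.2
at [504.3 -91.3 112. ] yaw 172.0 t 28.9 F [ 0.6  0.1 -4. ] g 0.612 43.2
shift [0.1502 0.7318 0.0072] turn [0.0002 0.0035 0.0221] rows~ 8.0
```

```bash
python3 -m crank '[[[0.01,0.06,0,0,0,0],[0.03,0.15,0,0,0,0.01],[0.05,0.25,0,0,0,0.022],[0.07,0.35,0,0,0,0.022],[0.09,0.45,0,0,0,0.022],[0.11,0.55,0,0,0,0.022],[0.13,0.64,0,0,0,0.022],[0.147,0.71,0,0,0,0.022],[0.147,0.732,0,0,0,0.022],[0.147,0.732,0,0,0,0.022],[0.147,0.732,0.04,0,0,0.022],[0.147,0.732,0.06,0,0,0.022]]]'
python3 go.py 482.7 281.5 -6 170
python3 -m crank '[[[0,0,0,0,0,0],[0,0,0,0,0,0]]]'
python3 go.py 482.7 281.5 -6 170
```

```text
t: 30.15
eef_pos: [0.4813, 0.2791, 0.0793]
orientation: [[-0.985, 0.175, 0.002], [0.175, 0.985, -0.003], [-0.002, -0.002, -1.0]]
ft_force: [-1.6, -0.4, -2.7]
gripper_width: 0.612
grasp_force: 43.4
at [481.3 279.1  79.3] yaw 169.9 t 30.1 F [-1.6 -0.4 -2.7] g 0.612 43.4
shift [-0.0016  0.0056  0.1707] turn [-0.0015  0.0014 -0.0007] rows~ 2.0
t: 30.35
eef_pos: [0.4822, 0.2801, 0.0813]
orientation: [[-0.985, 0.175, 0.004], [0.175, 0.985, -0.001], [-0.004, -0.001, -1.0]]
ft_force: [0.9, -0.1, -2.9]
gripper_width: 0.613
grasp_force: 43.4
at [482.2 280.1  81.3] yaw 169.9 t 30.4 F [ 0.9 -0.1 -2.9] g 0.613 43.4
shift [0.0002 0.0029 0.1746] turn [-0.0004  0.0023 -0.0007] rows~ 2.0
```

```bash
python3 -m crank '[[[0,0.003,0.05,0,0,0],[0,0.003,0.1,0,0,0],[0,0.003,0.13,0,0,0],[0,0.003,0.145,0,0,0],[0,0.003,0.155,0,0,0],[0,0.003,0.155,0,0,0],[0,0.003,0.155,0,0,0]]]'
python3 go.py 482.7 281.5 -6 170
```

```text
t: 31.05
eef_pos: [0.4839, 0.2832, 0.0051]
orientation: [[-0.985, 0.174, 0.006], [0.174, 0.985, 0.0], [-0.006, 0.001, -1.0]]
ft_force: [-0.3, -0.2, -2.3]
gripper_width: 0.611
grasp_force: 43.4
at [483.9 283.2   5.1] yaw 170.0 t 31.1 F [-0.3 -0.2 -2.3] g 0.611 43.4
shift [ 0.0019 -0.0039  0.0222] turn [0.0009 0.0037 0.0001] rows~ 1.0
```

```bash
python3 -m crank '[[[0.002,-0.004,0.01,0,0,0],[0.002,-0.004,0.016,0,0,0],[0.002,-0.004,0.02,0,0,0],[0.002,-0.004,0.022,0,0,0],[0.002,-0.004,0.022,0,0,0],[0.002,-0.004,0.022,0,0,0]]]'
python3 -m crank '[[[0,0,0,0,0,0],[0,0,0,0,0,0],[0,0,0,0,0,0],[0,0,0,0,0,0],[0,0,0,0,0,0],[0,0,0,0,0,0],[0,0,-0.03,0,0,0],[0,0,-0.1,0,0,0],[0,0,-0.18,0,0,0],[0,0,-0.26,0,0,0],[0,0,-0.28,0,0,0],[0,0,-0.28,0,0,0]]]' 1
python3 -m crank '[[[0,-0.1,0,0,0,0],[0,-0.2,0,0,0,0],[0,-0.3,0,0,0,0],[0,-0.36,0,0,0,0],[0,-0.36,0,0,0,0]]]'
python3 - <<'E'
from m import *
t=optics.snapshot("top"); cv2.imwrite("pics/top5.png",t[:,:,::-1]); movs("top",t)
s=optics.snapshot("side"); cv2.imwrite("pics/f.png",np.clip(1.5*np.vstack([cv2.resize(a,(760,290)) for a in (t[150:275,180:508],s[120:334,230:500][:, :])]).astype(float)[:,:,::-1],0,255).astype(np.uint8))
E
```

```text
t: 31.65
eef_pos: [0.4817, 0.281, -0.0062]
orientation: [[-0.985, 0.173, 0.005], [0.173, 0.985, -0.001], [-0.005, 0.0, -1.0]]
ft_force: [-2.3, -1.3, 4.7]
gripper_width: 0.61
grasp_force: 44.2
t: 32.85
eef_pos: [0.4827, 0.282, 0.1352]
orientation: [[-0.985, 0.173, 0.008], [0.173, 0.985, 0.002], [-0.008, 0.003, -1.0]]
ft_force: [0.9, -0.1, -0.2]
gripper_width: 1.002
grasp_force: 0.0
t: 33.35
eef_pos: [0.4473, 0.1004, 0.131]
orientation: [[-0.984, 0.178, 0.001], [0.178, 0.984, -0.002], [-0.001, -0.002, -1.0]]
ft_force: [-0.3, -0.3, -0.2]
gripper_width: 0.995
grasp_force: 0.0
top [163. 252.] rect [464.3 445.4  71.5  20.3  10. ] cen [464.3 445.3] area 1274 pa 11.1 ell [464.2 445.3  20.7  85.2]
top [297. 213.] rect [555.2  91.6  34.8  50.7  88.8] cen [560.2  87.3] area 1076 pa 20.7 ell [560.7  87.7  30.3  58. ]
top [438. 211.] rect [ 556.2 -288.5   49.6   49.7   86.6] cen [ 559.7 -290.5] area 1769 pa 68.3 ell [ 557.1 -289.4   54.4   55.5]
```

View pics/f.png

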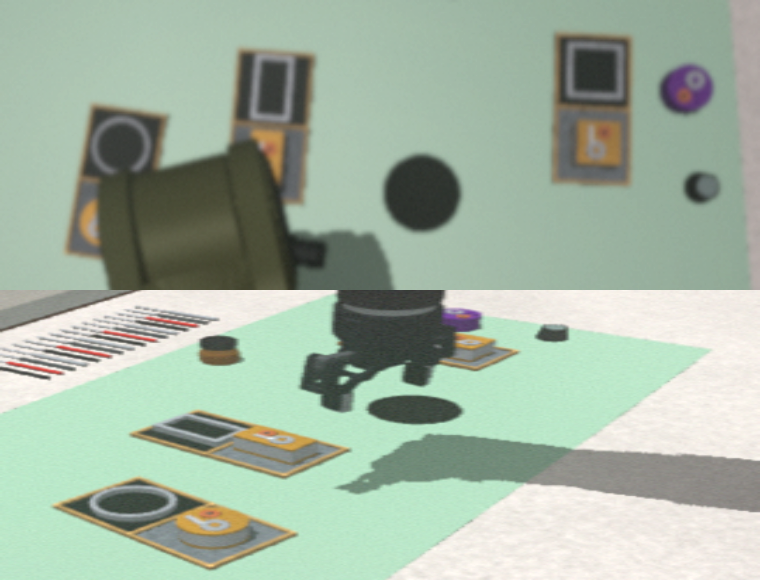

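The view shows all three upright in the matching bays, with the bystanders unmoved. The arm hides the round one from above, so I'll clear it and measure.

```bash
python3 -m crank '[[[0,-0.1,-0.03,0,0,0],[0,-0.2,-0.05,0,0,0],[0,-0.3,-0.05,0,0,0],[0,-0.4,-0.05,0,0,0],[0,-0.5,-0.05,0,0,0],[0,-0.55,-0.05,0,0,0],[0,-0.55,-0.05,0,0,0]]]'
python3 - <<'E'
from m import *
t=optics.snapshot("top"); cv2.imwrite("pics/top6.png",t[:,:,::-1]); movs("top",t)
E
```

```text
t: 34.15
eef_pos: [0.4023, -0.169, 0.1572]
orientation: [[-0.984, 0.177, 0.004], [0.177, 0.984, -0.001], [-0.004, -0.0, -1.0]]
ft_force: [0.6, 0.4, 0.6]
gripper_width: 1.004
grasp_force: 0.0
top [163. 252.] rect [464.2 445.4  71.8  20.3  10.1] cen [464.1 445.3] area 1287 pa 11.0 ell [464.1 445.3  20.8  85.6]
top [224. 245.] rect [479.7 279.2  55.   50.5  45. ] cen [480.8 277.2] area 1753 pa 45.4 ell [479.6 278.7  49.   54.4]
top [295. 219.] rect [546.5  94.1  37.5  67.7  85. ] cen [548.5  92.4] area 1929 pa -1.6 ell [547.9  93.8  40.9  76.6]
top [438. 211.] rect [ 556.4 -288.5   49.6   50.    86.6] cen [ 559.8 -290.3] area 1812 pa 67.4 ell [ 557.2 -289.3   54.6   56.2]
```

All three are within about 2.5 mm of their bay centres, so I'm handing in.

```bash
python3 -c "
from workcell import ticket
print(ticket.close_job())"
```

```text
the job is handed in; nothing more can be done
None
```

The job is handed in: all three movements stand upright in the bays of their matching trays, within about 2.5 mm of centre by camera, after about 34 s of robot time, with the jar, loupe, screwdriver and purple look-alike left alone; no verdict came back.

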